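# Seal the round flask and hold it down on the touch mixer

## Task

The dried film in the larger of the two round flasks has to be mixed on the touch mixer, which runs only while its sprung ring is held down. First press the flask's raised cap fully home while the flask still stands in its cork ring; then lift the flask out, keep it upright, set its bulb in the mixer's ring and push the ring all the way down without forcing it. Finish while still holding the flask down there, the gripper on nothing but the flask; leave the smaller flask, its cap and everything else alone.

Things in the scene. Friction and masses are not known exactly. Their poses are not given: they have to be found in the camera images.
- flask_large: Target: the larger round-bottom flask, amber glass, about 0.16 kg; upright in a cork ring. Origin = lowest point of the bulb, z up along the neck. Bulb 60 mm across, centre at z 30; neck 26 mm across from z 60 to the glass rim at z 112. Neck free to grip from z 62 to 102 with the cap home; keep fingertips above z 62 to clear the bulb.
- flask_large_cap (a joint): White push cap, 33 mm across, 12.5 mm high, on the larger flask's neck; slides along it and cannot come off. 0 = raised (as at the start), 0.006 m = home (rests at up to 0.0068). Detent: it holds in either end place; about 5.5 N pushes it down, past 3 mm it snaps home by itself; a pull of over 5.5 N reopens it.
- flask_large_cap_top (a point): Centre of the flat top of the larger flask's cap: 123 mm above the flask's origin when raised, 117 mm when home.
- rest_large: Cork ring, 75 mm across, 20 mm high, opening 50 mm, fixed to the table, in which the larger flask stands with its lowest point about 7 mm above the table. Origin = centre of its underside.
- mixer: Touch mixer: round white housing 112 mm across and 62 mm high, fixed to the table, a small knob and switch on its front (-x side), the sprung ring on top. Origin = centre of its underside, z up. A tall microscope fills the table to its right (y below about -0.16, x above 0.5): swing past its front, close to the robot.
- cradle (a joint): The mixer's sprung black rubber ring on three steel legs; slides straight down. 0 = up, 0.010 m = fully down on its stop. It stays up under the flask's weight, starts to sink at about 1 N of push on the flask and is fully down at about 11 N (about 1 N per mm).
- cradle_rim (a point): Centre of the ring's upper rim, 108 mm above the table while up; moves with the ring. The ring is a funnel: 69 mm across outside, 60 mm inside at the rim, narrowing at 45 degrees to 36 mm over 12 mm, open below. With the large flask seated in it the flask's lowest point is 17.6 mm below this point.
- rest_small: Cork ring, 66 mm across, 18 mm high, fixed to the table, in which the smaller flask stands. Origin = centre of its underside.
- flask_small: The smaller round-bottom flask, not to be touched: same shape and glass, bulb 44 mm across, neck 22 mm, 101 mm to the top of its raised cap. Origin = lowest point of the bulb.
- flask_small_cap (a joint): The smaller flask's cap, 0 = raised as it must stay.
- vial_dark: Bystander: small bottle with a dark cap, 24 mm across, 55 mm high, origin under its centre.
- vial_pale: Bystander: small white bottle, 24 mm across, 55 mm high, origin under its centre.
- tape_roll: Bystander: roll of tape lying flat, 62 mm across, 24 mm high, origin under its centre.
- timer: Bystander: bench timer with a display, 36x68x54 mm, origin under its centre.

How it is judged:
By the outcome, as a careful person would: the job done as asked, in the order asked, and still so for the second after the job is handed in, while the arm keeps its last pose, push and grip.
It also fails if it takes over 54 s, if anything falls off the work surface, if the arm or the gripper's body presses on something with over 40 N, if the wrist force passes 120 N, or if a joint passes its speed limit or range.

## Robot

A 6-joint arm with a two-finger parallel gripper is mounted at the origin on a cart in front of the work surface, level with it; the furniture and walls round the work are solid. World frame = base frame: x ahead of the robot, y to its left, z up, the work surface at z = 0. Lengths are in mm, angles in rad, forces in N, time in s.
With the tool pointing down it reaches from about 325 to 850 mm from the base axis. Payload 15.5 kg.
Tool frame: the origin (TCP) lies on the centre line of the jaws, within the pads' length; the fingertips stand 14 mm ahead of it and the grasp point (between the pads) lies 5 mm behind it (bot.tcp_to_tips is the distance from the TCP to the fingertips, in mm); z points along the fingers, y is the line along which they close (so a half turn about z gives the same grasp; the last joint's range is limited). The gripper opens to 91 mm and grips with 3 to 60 N. Pads are 32 mm wide; open, the fingers measure 118 mm over their backs; the gripper's body (76 mm by 178 mm) begins 60 mm behind the grasp point.
Start: joints at [1.139, 0.494, 1.345, -0, 1.302, -0.096], TCP at [206.538, 589.889, 227.915] pointing down, gripper open.
Joint ranges: [-2.91, 2.91], [-0.82, 2.16], [0.22, 2.67], [-1.22, 4.37], [0.12, 2.79], [-3.08, 3.08]. Speed limits (rad/s): [1.89, 1.89, 2.57, 3.01, 3.01, 3.01].

## Interface

Orientations are given as a 3x3 rotation matrix whose columns are the frame's x, y, z axes.
In Python, from bench import bot gives the robot as it stands.
- The arm moves only by the tool jog_arm, called after ">>>" by a JSON object that holds its "name" and its "arguments". Schema: {"type":"object","properties":{"offsets":{"type":"array","items":{"type":"object","properties":{"d":{"type":"array","items":{"type":"number"},"minItems":3,"maxItems":3},"turn":{"type":"number"},"finger_gap":{"type":"number"}},"additionalProperties":false,"required":["finger_gap"]},"minItems":1,"maxItems":12},"only":{"type":"string"},"quiet":{"type":"boolean"},"lines":{"type":"string"}},"required":["offsets"],"additionalProperties":false}. offsets is a list of rows, 1 to 12 of them, each an object with the fields d (a list: dx, dy, dz in mm), turn (a turn about the tool's z in rad), finger_gap (the opening from 0.0 (shut) to 1.0 (fully open)); a field left out counts as zero (the opening has to be given); each row is the pose to reach, as a shift and turn from the pose commanded when the call began, along the tool's axes at that moment; what a row does not reach only later rows make up. A row lasts 1/10 s, in which the tool goes at most 50 mm and 0.15 rad, less where a joint would pass 70% of its speed; a pose out of reach is approached as far as the arm can. The fingers move at their own pace and stop on an object; the grip force is fixed at half the most. Time passes only in rows, so rows that do not move let the fingers close. The tool returns the time, the measured TCP pose, the force, the opening and the grip force at its end. only (a regular expression) keeps the lines of the reply that match it, lines (a string "A,B") keeps lines A to B, and quiet returns only ok. Input that does not fit is refused with a message, and nothing moves.
- bot.get_state(): the state, without advancing time (a new reading comes with each control period).
- bot.snapshot(name): name is "side" or "top" or "wrist"; returns a dict with "image" (420x560x3 uint8, red, green, blue), "fov_y" (degrees; the focal length in pixels is half the picture's height over the tangent of half this angle, whatever the lens; pixels are square), "cx", "cy" (the principal point, pixels), "origin" and "orientation" of the camera in the world; the wrist camera has in their place "T_tool_cam" (4x4, takes a point from camera to tool coordinates, whose origin is the TCP and whose axes are the flange's). Camera axes: x right, y up, looking along -z (the intrinsics and any distortion apply to the point x, -y, -z); pixel columns grow to the right and rows downward; lengths in mm; the calibration is good to about 2 mm. A picture is of the moment at which its call begins: read the wrist's pose just before it. There is no depth.
- bot.close_job(): hands the job in; it is judged then, once.
The state is a dict: "clock": time; "qpos": joint angles; "qvel": joint speeds; "joint_efforts": joint torques, N m; "eef_pos": TCP position; "orientation": TCP orientation; "ft_force": force on the tool from outside, world axes, zero at the start; "wrist_torque": the same for the moment, N m; "width": opening from 0.0 (shut) to 1.0 (fully open); "grasp_force": force on a finger pad.
Only numpy, scipy, OpenCV 4.12 (cv2) and the standard library are available. Lean on these libraries where they do the work, as an engineer would, in place of code of your own. Each camera call takes 0.05 s, during which the arm holds its last target. There are 200 camera calls.

## Working session

There is one attempt and no reset: what is moved stays moved. The work goes in short steps, Python scripts to look and compute and a tool call to move; the robot and the scene stay as the last step left them, time stands still between calls to the robot, and variables do not carry over. Pictures are saved under pics/ and viewed, at most 10 in all, crops included, and the job is handed in when it is done.

```bash
ls; mkdir -p pics
```

Run:
```python
from bench import bot
import cv2
s=bot.get_state();print(s)
for n in("side","top"):
    d=bot.snapshot(n);cv2.imwrite(f"pics/{n}0.png",d["image"][:,:,::-1]);print(n,{k:v for k,v in d.items() if k!="image"})
```

```text
bench.py
pics
{'clock': 0.0, 'qpos': array([ 1.13850401e+00,  4.94186043e-01,  1.34614633e+00,  1.08281334e-05,
        1.30250137e+00, -9.54890418e-02]), 'qvel': array([ 0.00073227, -0.00111086, -0.00113185, -0.00045697, -0.00186245,
       -0.00127516]), 'joint_efforts': array([-8.43528651e-04, -8.78790522e+01, -3.81866920e+01,  7.09675765e-02,
        5.27631235e-02, -6.33968807e-05]), 'eef_pos': array([206.37515416, 589.54959984, 227.33133191]), 'orientation': array([[-9.43814927e-01,  3.30474058e-01, -5.29436946e-04],
       [ 3.30474457e-01,  9.43814268e-01, -1.12254052e-03],
       [ 1.28719624e-04, -1.23443589e-03, -9.99999230e-01]]), 'ft_force': array([-0.35448847,  0.35356348,  0.17536793]), 'wrist_torque': array([0.0387432 , 0.02500424, 0.01953543]), 'grasp_force': 0.0, 'width': 1.0055757476696041}
side {'fov_y': 56.94712661590386, 'cx': 275.9505036636423, 'cy': 206.22139856108257, 'origin': array([322.81703657, 809.61219174, 528.16063812]), 'orientation': array([[-0.9401705 ,  0.16425311, -0.29849682],
       [-0.34068632, -0.44422408,  0.82861197],
       [ 0.00350262,  0.88073031,  0.47360516]])}
top {'fov_y': 57.4980529467698, 'cx': 285.91692994050254, 'cy': 209.28791430364527, 'origin': array([488.00550451, 114.17414354, 970.44123632]), 'orientation': array([[-0.01684025,  0.99779332, -0.06422537],
       [-0.99977746, -0.0176204 , -0.01159999],
       [-0.01270607,  0.06401573,  0.997868  ]])}
```

View pics/side0.png

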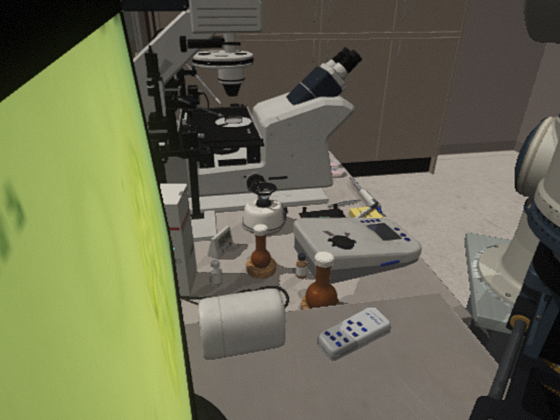

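View pics/top0.png

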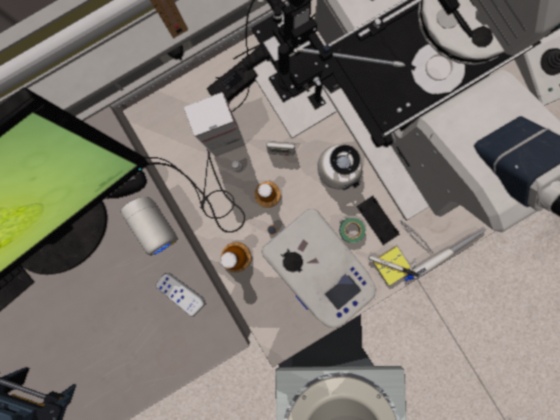

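The side view shows the large flask with its cap at about (324,258) and bulb at (322,293). The small flask's cap is at (261,230) and the mixer ring at about (265,190). In the top view the large cap is at (229,260), the small cap at (265,190) and the ring at (345,158). I'll segment these next and triangulate them.

Create h.py:
```python
import numpy as np,cv2
from bench import bot
def cam(n):
    s=bot.get_state(); d=bot.snapshot(n)
    if n=="wrist":
        T=np.array(d["T_tool_cam"]);R=s["orientation"]
        d["origin"]=s["eef_pos"]+R@T[:3,3]; d["orientation"]=R@T[:3,:3]
    d["f"]=210/np.tan(np.radians(d["fov_y"])/2); return d
def ray(d,p):
    v=np.array([(p[0]-d["cx"])/d["f"],-(p[1]-d["cy"])/d["f"],-1.]); v=d["orientation"]@v
    return v/np.linalg.norm(v)
def plane(d,p,z):
    v=ray(d,p);o=d["origin"];return o+v*(z-o[2])/v[2]
def tri(obs):
    A=np.zeros((3,3));b=np.zeros(3)
    for d,p in obs:
        v=ray(d,p);M=np.eye(3)-np.outer(v,v);A+=M;b+=M@d["origin"]
    x=np.linalg.solve(A,b)
    return x,[float(np.linalg.norm(np.cross(ray(d,p),x-d["origin"]))) for d,p in obs]
def proj(d,X):
    c=d["orientation"].T@(np.array(X)-d["origin"]);return d["cx"]-d["f"]*c[0]/c[2],d["cy"]+d["f"]*c[1]/c[2]
def blobs(d,box,mask,amin=20):
    x0,y0,x1,y1=box;m=np.zeros(mask.shape,np.uint8);m[y0:y1,x0:x1]=mask[y0:y1,x0:x1]
    n,l,st,c=cv2.connectedComponentsWithStats(m)
    return sorted([(int(st[i,4]),st[i,:4].tolist(),c[i].round(1).tolist()) for i in range(1,n) if st[i,4]>=amin],reverse=True)
def amber(im):
    h=cv2.cvtColor(im,cv2.COLOR_RGB2HSV);return ((h[...,0]<18)&(h[...,1]>130)&(h[...,2]>50)).astype(np.uint8)
def white(im,t=185):
    h=cv2.cvtColor(im,cv2.COLOR_RGB2HSV);return ((h[...,1]<45)&(h[...,2]>t)).astype(np.uint8)
def crop(d,box,k,name):
    x0,y0,x1,y1=box;cv2.imwrite("pics/"+name,cv2.resize(d["image"][y0:y1,x0:x1,::-1],None,fx=k,fy=k,interpolation=cv2.INTER_CUBIC))
```

Run:
```python
from h import *
S=cam("side");T=cam("top")
a=cv2.resize(S["image"][150:320,195:365],(400,400),interpolation=3);b=cv2.resize(T["image"][125:295,205:375],(400,400),interpolation=3)
cv2.imwrite("pics/c1.png",np.hstack([a,b])[:,:,::-1])
print("side amber",blobs(S,(195,150,365,320),amber(S["image"])))
print("side white",blobs(S,(240,215,345,275),white(S["image"])))
print("top amber",blobs(T,(205,170,300,295),amber(T["image"])))
print("top white",blobs(T,(205,175,285,280),white(T["image"],195)))
```

```text
side amber [(845, [302, 266, 35, 43], [319.5, 290.8]), (360, [247, 236, 24, 32], [258.7, 253.6]), (38, [261, 259, 13, 16], [268.2, 266.4])]
side white [(129, [315, 252, 18, 10], [323.6, 256.1]), (54, [254, 225, 12, 6], [259.4, 227.1])]
top amber [(422, [223, 243, 28, 28], [239.1, 255.3]), (286, [255, 182, 25, 25], [268.9, 196.8])]
top white [(114, [222, 254, 12, 12], [227.4, 259.7]), (75, [260, 185, 10, 10], [264.4, 189.2])]
```

View pics/c1.png

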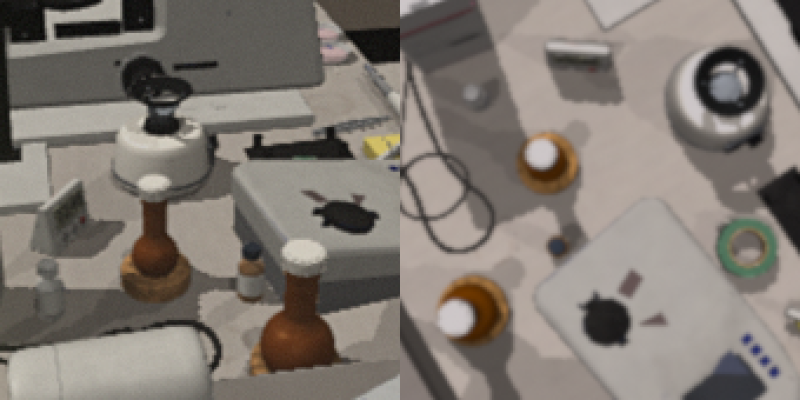

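The crop shows the large cap's top face at side (324.6,255) and top (228.8,261). The ring rim's centre is at side (263.9,188.3) and top (344.4,159.9). The dark vial stands between the large flask and the box-shaped instrument.

Run:
```python
from h import *
S=cam("side");T=cam("top")
for n,a,b,z in(("capL",(324.3,256),(228.3,260.3),130),("ring",(263.9,188.3),(344.4,159.9),108),("capS",(260.2,229),(264.9,190),108)):
    print(n,tri([(S,a),(T,b)]),plane(T,b,z),plane(S,a,z))
for n,p,z in(("bulbL",(239,255.3),37),("vial",(205+158/2.353,125+245/2.353),55),("boxcorner",(205+140/2.353,125+293/2.353),50),("boxtop",(205+250/2.353,125+200/2.353),50)): print(n,plane(T,p,z))
d=cam("wrist");print(d["T_tool_cam"],d["fov_y"],d["cx"],d["cy"])
```

```text
capL (array([432.36923151, 252.28876596, 126.68903539]), [0.023106561716870175, 0.023106561716840623]) [432.61007502 251.75158582 130.        ] [431.44355196 256.8792292  130.        ]
ring (array([652.85450937, -11.56532882, 104.15753211]), [1.5343539244648445, 1.53435392446491]) [653.60248167 -10.56998697 108.        ] [648.27029634  -4.18687499 108.        ]
capS (array([588.20637989, 171.26198571, 102.7009802 ]), [0.5935458516570377, 0.593545851656903]) [588.15996925 171.0982786  108.        ] [584.30065016 179.14787589 108.        ]
bulbL [438.13012225 240.85264117  37.        ]
vial [500.01697535 158.51661809  55.        ]
boxcorner [451.59967159 177.79844554  50.        ]
boxtop [544.4583147   63.92827466  50.        ]
[[ 3.27435663e-04  9.56530966e-01  2.91630596e-01  8.23258801e+01]
 [ 9.99999945e-01 -2.96655084e-04 -1.49764365e-04 -2.29403639e-01]
 [-5.67405539e-05  2.91630629e-01 -9.56531010e-01 -1.57576629e+02]
 [ 0.00000000e+00  0.00000000e+00  0.00000000e+00  1.00000000e+00]] 68.16791944852315 280.88564321663273 214.22335453122145
```

Triangulated heights agree with the text to about 3–5 mm: cap top near 127–130 and ring rim near 104–108. I'll move above the large flask with the fingers closing, keeping to the robot side, and refine with the wrist camera.

>>> {"name": "jog_arm", "arguments": {"offsets": [{"d":[-20,-45,-20],"finger_gap":0.5},{"d":[-40,-90,-20],"finger_gap":0.2},{"d":[-60,-135,-20],"finger_gap":0},{"d":[-80,-180,-20],"finger_gap":0},{"d":[-110,-220,-20],"finger_gap":0},{"d":[-155,-240,-20],"finger_gap":0},{"d":[-200,-244,-20],"finger_gap":0},{"d":[-245,-244,-20],"finger_gap":0},{"d":[-290,-244,-20],"finger_gap":0},{"d":[-325,-244,-20],"finger_gap":0},{"d":[-325,-244,-20],"finger_gap":0},{"d":[-325,-244,-20],"finger_gap":0}]}}

```text
clock: 1.55
eef_pos: [432.9, 251.8, 247.7]
orientation: [[-0.943, 0.332, -0.001], [0.332, 0.943, -0.0], [0.001, -0.0, -1.0]]
ft_force: [-0.8, -0.6, 0.2]
width: 0.005
grasp_force: 0.0
```

Create w.py:
```python
from h import *
import sys
d=cam("wrist");cv2.imwrite("pics/"+sys.argv[1],d["image"][:,:,::-1])
s=bot.get_state();print(s["eef_pos"],s["orientation"].round(3).tolist(),s["ft_force"].round(2),s["qpos"].round(2))
print("cap guess px",proj(d,(432.5,252,129)),"white",blobs(d,(0,0,560,420),white(d["image"]),150)[:6])
```

```bash
python3 w.py w1.png
```

```text
[432.11633424 252.13365398 247.7495771 ] [[-0.944, 0.331, -0.001], [0.331, 0.944, -0.0], [0.001, -0.0, -1.0]] [0.61 0.78 0.82] [ 0.41  0.3   1.62  0.    1.23 -0.83]
cap guess px (np.float64(281.1952015251969), np.float64(211.92243581591023)) white [(424, [269, 202, 26, 25], [282.3, 214.2])]
```

View pics/w1.png

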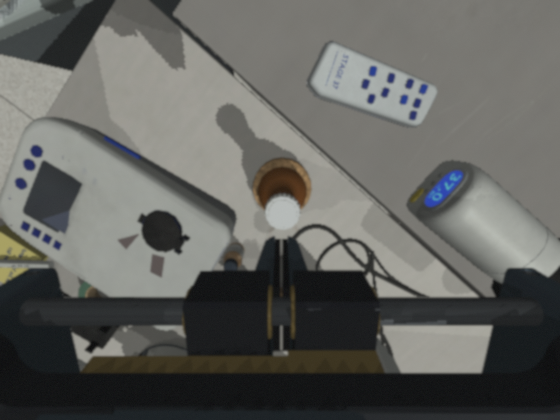

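The wrist view has the cap centred at about (282.5,212), less than 2 px from the prediction. The box corner (235,215) and dark vial (232,258) are to the left, so I'll only part-open the jaws for the grasp.

Run:
```python
from h import *
d=cam("wrist");S=cam("side");T=cam("top")
b=blobs(d,(255,185,310,240),white(d["image"],150),100)[0];print(b)
x,y,w,h=b[1];p=(x+w/2,y+h/2)
print(tri([(d,p),(S,(324.3,256))]),tri([(d,p),(T,(228.3,260.3))]),tri([(d,p),(S,(324.3,256)),(T,(228.3,260.3))]),plane(d,p,129))
print(bot.tcp_to_tips)
```

```text
(1244, [265, 198, 45, 39], [285.9, 216.4])
(array([434.77160512, 256.3861389 , 130.70117445]), [3.397948360649934, 3.3979483606499383]) (array([434.85667119, 253.78118268, 135.45822221]), [3.4616419634010396, 3.4616419634010285]) (array([434.32771962, 254.14126807, 129.00604353]), [4.773344743912653, 2.534389794311262, 2.8425160138489263]) [438.84277442 256.07972915 129.        ]
14.0
```

The white mask bled into the neck. The clear disc centre agrees with the first fix, so the cap is at about (432.6, 252.3, 129) and the tool is already above it. I'll descend to just above the cap.

>>> {"name": "jog_arm", "arguments": {"offsets": [{"d":[0,0,40],"finger_gap":0},{"d":[0,0,75],"finger_gap":0},{"d":[0,0,92],"finger_gap":0},{"d":[0,0,98],"finger_gap":0},{"d":[0,0,98],"finger_gap":0},{"d":[0,0,98],"finger_gap":0}]}}

```text
clock: 2.35
eef_pos: [433.0, 252.6, 150.9]
orientation: [[-0.944, 0.33, 0.001], [0.33, 0.944, 0.001], [-0.001, 0.001, -1.0]]
ft_force: [0.2, 0.3, 0.1]
width: 0.002
grasp_force: 0.0
```

>>> {"name": "jog_arm", "arguments": {"offsets": [{"d":[0,0,2],"finger_gap":0},{"d":[0,0,4],"finger_gap":0},{"d":[0,0,6],"finger_gap":0},{"d":[0,0,6],"finger_gap":0},{"d":[0,0,6],"finger_gap":0}]}}

```text
clock: 2.85
eef_pos: [432.7, 252.2, 143.9]
orientation: [[-0.944, 0.33, -0.0], [0.33, 0.944, 0.0], [0.0, -0.0, -1.0]]
ft_force: [0.1, 0.5, -0.3]
width: 0.007
grasp_force: 0.0
```

>>> {"name": "jog_arm", "arguments": {"offsets": [{"d":[0,0,1],"finger_gap":0},{"d":[0,0,2],"finger_gap":0},{"d":[0,0,2],"finger_gap":0}]}}

```text
clock: 3.15
eef_pos: [432.7, 252.2, 141.9]
orientation: [[-0.944, 0.33, 0.0], [0.33, 0.944, 0.0], [-0.0, 0.0, -1.0]]
ft_force: [-0.9, -0.1, 2.3]
width: 0.004
grasp_force: 1.4
```

>>> {"name": "jog_arm", "arguments": {"offsets": [{"d":[0,0,1],"finger_gap":0},{"d":[0,0,2],"finger_gap":0},{"d":[0,0,2],"finger_gap":0}]}}

```text
clock: 3.45
eef_pos: [432.5, 252.1, 139.7]
orientation: [[-0.944, 0.33, -0.0], [0.33, 0.944, -0.0], [0.0, -0.0, -1.0]]
ft_force: [-0.4, 0.1, -0.5]
width: 0.006
grasp_force: 0.0
```

>>> {"name": "jog_arm", "arguments": {"offsets": [{"d":[0,0,1],"finger_gap":0},{"d":[0,0,1],"finger_gap":0}]}}

```text
clock: 3.65
eef_pos: [432.5, 252.2, 138.7]
orientation: [[-0.944, 0.33, -0.0], [0.33, 0.944, -0.0], [0.0, -0.0, -1.0]]
ft_force: [0.6, 0.3, 0.5]
width: 0.006
grasp_force: 0.0
```

Contact started at about TCP z 143. The force rose and then dropped, as expected when the cap snaps. I'll check the home stop with a light push.

>>> {"name": "jog_arm", "arguments": {"offsets": [{"d":[0,0,1],"finger_gap":0},{"d":[0,0,1],"finger_gap":0}]}}

```text
clock: 3.85
eef_pos: [432.6, 252.2, 137.8]
orientation: [[-0.944, 0.33, -0.0], [0.33, 0.944, -0.0], [0.0, -0.0, -1.0]]
ft_force: [-0.0, -0.9, -1.4]
width: 0.005
grasp_force: 0.0
```

>>> {"name": "jog_arm", "arguments": {"offsets": [{"d":[0,0,1],"finger_gap":0},{"d":[0,0,1],"finger_gap":0}]}}

```text
clock: 4.05
eef_pos: [432.9, 252.3, 137.2]
orientation: [[-0.944, 0.33, 0.001], [0.33, 0.944, 0.0], [-0.001, 0.0, -1.0]]
ft_force: [0.0, 0.1, 4.5]
width: -0.001
grasp_force: 2.6
```

>>> {"name": "jog_arm", "arguments": {"offsets": [{"d":[0,0,0.7],"finger_gap":0},{"d":[0,0,0.7],"finger_gap":0}]}}

```text
clock: 4.25
eef_pos: [433.2, 252.5, 136.9]
orientation: [[-0.944, 0.33, 0.001], [0.33, 0.944, 0.001], [-0.001, 0.001, -1.0]]
ft_force: [-1.7, 0.7, 13.7]
width: 0.005
grasp_force: 6.8
```

The stop is firm at TCP z ≈137.0 (13.7 N), 6 mm below first contact, so the cap is home and the flask's origin is at z ≈6.3. I'll rise, part-open and check.

>>> {"name": "jog_arm", "arguments": {"offsets": [{"d":[0,0,-20],"finger_gap":0},{"d":[0,0,-60],"finger_gap":0.3},{"d":[0,0,-80],"finger_gap":0.6},{"d":[0,0,-80],"finger_gap":0.6},{"d":[0,0,-80],"finger_gap":0.6},{"d":[0,0,-80],"finger_gap":0.6},{"d":[0,0,-80],"finger_gap":0.6}]}}

```text
clock: 4.95
eef_pos: [432.2, 252.0, 215.3]
orientation: [[-0.944, 0.33, -0.002], [0.33, 0.944, -0.001], [0.001, -0.001, -1.0]]
ft_force: [0.5, 0.0, -0.4]
width: 0.496
grasp_force: 0.0
```

Run:
```python
from h import *
d=cam("wrist");print(proj(d,(432.6,252.3,123)),bot.get_state()["eef_pos"])
crop(d,(160,130,400,310),3,"w2.png")
```

```text
(np.float64(281.77046369029216), np.float64(221.63544686743643)) [432.24737912 252.0187589  215.38531201]
```

View pics/w2.png

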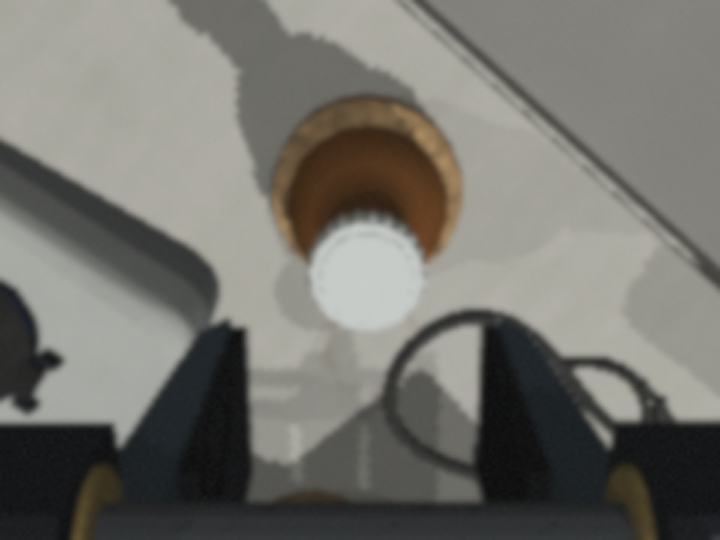

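The cap centre is at (282.3,221.7), within 1 px of the prediction. It sits flush and the flask is upright. I'll descend over the neck.

>>> {"name": "jog_arm", "arguments": {"offsets": [{"d":[0,0,40],"finger_gap":0.6},{"d":[0,0,80],"finger_gap":0.6},{"d":[0,0,105],"finger_gap":0.6},{"d":[0,0,120],"finger_gap":0.6},{"d":[0,0,129],"finger_gap":0.6},{"d":[0,0,129],"finger_gap":0.6},{"d":[0,0,129],"finger_gap":0.6}]}}

```text
clock: 5.7
eef_pos: [432.9, 252.3, 87.6]
orientation: [[-0.944, 0.33, 0.0], [0.33, 0.944, 0.0], [-0.0, 0.0, -1.0]]
ft_force: [0.1, 0.3, 0.2]
width: 0.601
grasp_force: 0.0
```

>>> {"name": "jog_arm", "arguments": {"offsets": [{"finger_gap":0.35},{"finger_gap":0.3},{"finger_gap":0.2},{"finger_gap":0.1},{"finger_gap":0},{"finger_gap":0},{"finger_gap":0},{"finger_gap":0}]}}

```text
clock: 6.5
eef_pos: [432.9, 252.3, 87.5]
orientation: [[-0.944, 0.33, 0.001], [0.33, 0.944, 0.0], [-0.001, 0.0, -1.0]]
ft_force: [-0.1, -0.1, 6.6]
width: 0.353
grasp_force: 30.0
```

The width of 0.353 is 32 mm, the cap's diameter rather than the 26 mm neck, so the tops of the pads caught the cap's skirt. I'll reopen, go 3.5 mm lower and close again.

>>> {"name": "jog_arm", "arguments": {"offsets": [{"finger_gap":0.6},{"finger_gap":0.6},{"finger_gap":0.6},{"finger_gap":0.6},{"d":[0,0,2],"finger_gap":0.6},{"d":[0,0,3.5],"finger_gap":0.6},{"d":[0,0,3.5],"finger_gap":0.6},{"d":[0,0,3.5],"finger_gap":0.6}]}}

```text
clock: 7.3
eef_pos: [432.6, 252.2, 83.6]
orientation: [[-0.944, 0.33, -0.0], [0.33, 0.944, -0.0], [0.0, -0.0, -1.0]]
ft_force: [0.9, -0.0, 0.2]
width: 0.599
grasp_force: 0.0
```

Run:
```python
from h import *
d=cam("wrist");print(proj(d,(432.6,252.3,123)),bot.get_state()["eef_pos"])
crop(d,(160,170,400,350),3,"w3.png")
```

```text
(np.float64(281.5914503067935), np.float64(314.30450963934845)) [432.63696424 252.18742066  83.67871365]
```

View pics/w3.png

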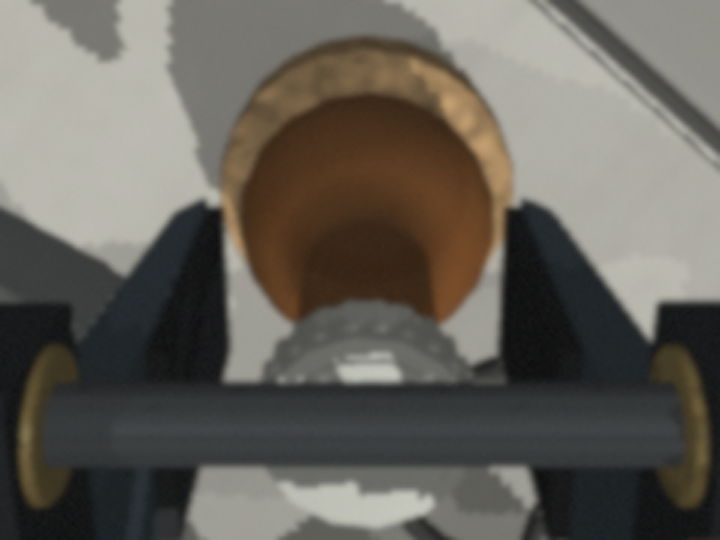

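The view shows the flask upright between the jaws, cap centred with the fingers clear on both sides. Closing.

>>> {"name": "jog_arm", "arguments": {"offsets": [{"finger_gap":0.4},{"finger_gap":0.3},{"finger_gap":0.2},{"finger_gap":0.1},{"finger_gap":0},{"finger_gap":0},{"finger_gap":0},{"finger_gap":0}]}}

```text
clock: 8.15
eef_pos: [432.7, 252.2, 83.8]
orientation: [[-0.944, 0.33, 0.0], [0.33, 0.944, 0.0], [-0.0, 0.0, -1.0]]
ft_force: [1.0, 0.9, 1.3]
width: 0.346
grasp_force: 30.0
```

The width still reads 31.5 mm, so I'll look before lifting.

Run:
```python
from h import *
d=cam("wrist");crop(d,(180,170,380,320),4,"w4.png")
```

```text
(no output)
```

View pics/w4.png

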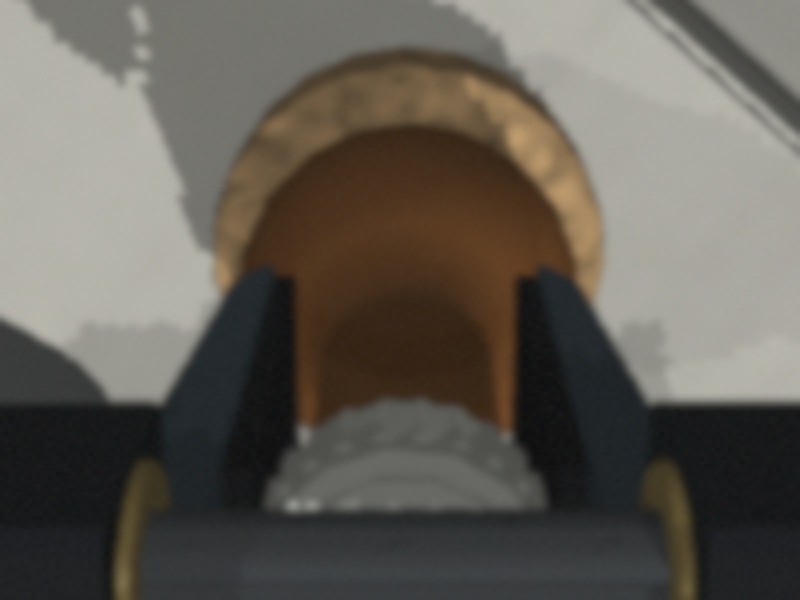

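The pad bottoms still stand about 3 mm off the neck on each side, and the cap fills the gap higher up, so the fingers are clamping the cap. Geometry shows the tips clear the bulb by several millimetres, so I'll reopen slightly, go 1.5 mm lower (tips at about z 62) and close again.

>>> {"name": "jog_arm", "arguments": {"offsets": [{"finger_gap":0.45},{"finger_gap":0.5},{"finger_gap":0.5},{"d":[0,0,1.5],"finger_gap":0.5},{"d":[0,0,1.5],"finger_gap":0.5},{"d":[0,0,1.5],"finger_gap":0.3},{"d":[0,0,1.5],"finger_gap":0.2},{"d":[0,0,1.5],"finger_gap":0.1},{"d":[0,0,1.5],"finger_gap":0},{"d":[0,0,1.5],"finger_gap":0},{"d":[0,0,1.5],"finger_gap":0},{"d":[0,0,1.5],"finger_gap":0}]}}

```text
clock: 9.4
eef_pos: [432.7, 252.2, 82.2]
orientation: [[-0.944, 0.33, 0.0], [0.33, 0.944, 0.0], [-0.0, 0.0, -1.0]]
ft_force: [-0.4, -0.2, 0.4]
width: 0.353
grasp_force: 30.0
```

Run:
```python
from h import *
S=cam("side");crop(S,(260,200,400,320),5,"s2.png");print(proj(S,(432.6,252.3,123)),proj(S,(432.6,252.3,129)))
```

```text
(np.float64(324.0277954820253), np.float64(257.6823314445148)) (np.float64(324.23954657916676), np.float64(254.90316158631504))
```

View pics/s2.png

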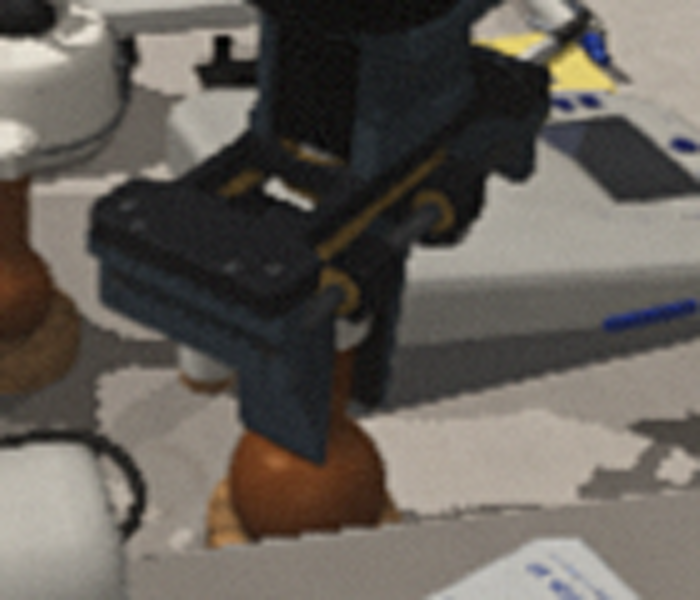

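Each finger seems to carry a pad about 4 mm thick, so I need to know where the pads end above the tips. I'll stretch the contrast of an earlier picture.

Run:
```python
import cv2,numpy as np
a=cv2.imread("pics/w2.png")[300:540,90:290];b=cv2.imread("pics/w3.png")[180:540,50:290];c=cv2.imread("pics/w4.png")[250:600,100:340]
f=lambda i:cv2.resize(np.clip((i.astype(float)/90)**.6*255,0,255).astype(np.uint8),(266,400))
cv2.imwrite("pics/p.png",np.hstack([f(a),f(b),f(c)]))
```

```text
(no output)
```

View pics/p.png

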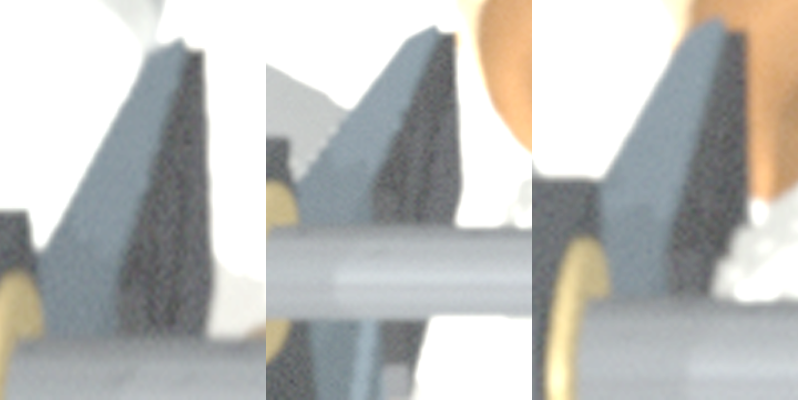

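The pads are flush well above cap height (at least 57 mm from the tips). With a vertical tool they must bear on the 33 mm cap. That is workable: the flask weighs 1.6 N against the cap's 5.5 N detent, and the final push drives the cap onto its stop. Before lifting gently, I'll refine the ring's centre from the top picture.

Run:
```python
from h import *
T=cam("top");S=cam("side")
def ring(d,box,thr):
    g=cv2.cvtColor(d["image"],cv2.COLOR_RGB2GRAY);x0,y0,x1,y1=box
    m=np.zeros_like(g);m[y0:y1,x0:x1]=(g[y0:y1,x0:x1]<thr)
    cs,_=cv2.findContours(m,cv2.RETR_EXTERNAL,cv2.CHAIN_APPROX_NONE)
    c=max(cs,key=cv2.contourArea);return cv2.minEnclosingCircle(c),cv2.fitEllipse(cv2.convexHull(c)),cv2.boundingRect(c)
for thr in(60,80):
    print(thr,ring(T,(326,138,364,182),thr),[r for r in [ring(S,(245,172,283,210),thr)]])
e=ring(T,(326,138,364,182),60)[1][0]
print([plane(T,e,z).round(1) for z in(104,108)])
```

```text
60 (((344.80487060546875, 159.26829528808594), 14.300466537475586), ((344.7826843261719, 159.23794555664062), (28.29662322998047, 28.44509506225586), 99.60375213623047), (331, 145, 29, 29)) [(((259.76922607421875, 190.53846740722656), 17.51593780517578), ((261.02105712890625, 190.35235595703125), (27.82929039001465, 35.120243072509766), 140.00169372558594), (247, 174, 30, 33))]
80 (((344.92205810546875, 159.351318359375), 14.677772521972656), ((344.80126953125, 159.25709533691406), (28.821598052978516, 29.283361434936523), 28.524633407592773), (331, 145, 29, 30)) [(((263.2016296386719, 188.09536743164062), 18.820222854614258), ((263.0397644042969, 189.95655822753906), (31.237272262573242, 38.24842834472656), 117.22560119628906), (246, 174, 37, 33))]
[array([655.9, -12.1, 104. ]), array([655.1, -11.5, 108. ])]
```

>>> {"name": "jog_arm", "arguments": {"offsets": [{"d":[0,0,-0.5],"finger_gap":0},{"d":[0,0,-1],"finger_gap":0},{"d":[0,0,-2],"finger_gap":0},{"d":[0,0,-4],"finger_gap":0},{"d":[0,0,-6],"finger_gap":0},{"d":[0,0,-8],"finger_gap":0},{"d":[0,0,-10],"finger_gap":0},{"d":[0,0,-10],"finger_gap":0},{"d":[0,0,-10],"finger_gap":0}]}}

```text
clock: 10.45
eef_pos: [432.6, 252.2, 92.3]
orientation: [[-0.944, 0.33, 0.0], [0.33, 0.944, -0.0], [-0.0, 0.0, -1.0]]
ft_force: [0.2, 1.0, -1.1]
width: 0.353
grasp_force: 30.0
```

>>> {"name": "jog_arm", "arguments": {"offsets": [{"d":[0,0,-10],"finger_gap":0},{"d":[0,0,-25],"finger_gap":0},{"d":[0,0,-45],"finger_gap":0},{"d":[0,0,-70],"finger_gap":0},{"d":[0,0,-95],"finger_gap":0},{"d":[0,0,-115],"finger_gap":0},{"d":[0,0,-125],"finger_gap":0},{"d":[0,0,-125],"finger_gap":0},{"d":[0,0,-125],"finger_gap":0},{"d":[0,0,-125],"finger_gap":0}]}}

```text
clock: 11.45
eef_pos: [432.1, 252.0, 216.2]
orientation: [[-0.944, 0.331, -0.002], [0.331, 0.944, -0.001], [0.001, -0.001, -1.0]]
ft_force: [-0.1, -0.2, -1.3]
width: 0.351
grasp_force: 30.0
```

Run:
```python
from h import *
S=cam("side");p=bot.get_state()["eef_pos"];print(p)
# flask origin z expected 6.3 + lift
zo=6.3+p[2]-82.2
m=amber(S["image"])
for b in blobs(S,(240,120,400,320),m,60):print(b)
for z in(0,30,60,100,117):print(z,np.round(proj(S,(432.6,252.3,zo+z)),1))
cv2.imwrite("pics/s3.png",S["image"][:,:,::-1])
```

```text
[432.15550253 251.98124848 216.25070883]
(672, [310, 220, 33, 29], [325.8, 235.8])
(404, [247, 236, 24, 34], [259.1, 253.6])
(264, [302, 291, 38, 18], [319.0, 298.1])
0 [324.6 249.6]
30 [325.7 235.1]
60 [326.9 220. ]
100 [328.5 198.8]
117 [329.2 189.4]
```

The bulb's image centre (325.8,235.5) matches the prediction for a home cap (325.7,235.1), so the flask is hanging upright with its cap home. The ring is at about (655,-11.3). Next I'll carry the flask over.

>>> {"name": "jog_arm", "arguments": {"offsets": [{"d":[-12,-12,0],"finger_gap":0},{"d":[-38,-38,0],"finger_gap":0},{"d":[-68,-65,0],"finger_gap":0},{"d":[-98,-90,0],"finger_gap":0},{"d":[-128,-112,0],"finger_gap":0},{"d":[-160,-132,0],"finger_gap":0},{"d":[-192,-148,0],"finger_gap":0},{"d":[-225,-161,0],"finger_gap":0},{"d":[-255,-169,0],"finger_gap":0},{"d":[-280,-173,0],"finger_gap":0},{"d":[-293,-175,0],"finger_gap":0},{"d":[-297,-175,0],"finger_gap":0}]}}

```text
clock: 12.7
eef_pos: [655.8, -11.9, 215.9]
orientation: [[-0.944, 0.331, -0.001], [0.331, 0.944, 0.0], [0.001, -0.0, -1.0]]
ft_force: [0.1, 0.0, -1.0]
width: 0.35
grasp_force: 30.0
```

>>> {"name": "jog_arm", "arguments": {"offsets": [{"finger_gap":0},{"finger_gap":0},{"finger_gap":0}]}}

```text
clock: 13.0
eef_pos: [654.5, -10.6, 217.2]
orientation: [[-0.944, 0.33, -0.0], [0.33, 0.944, 0.0], [0.0, -0.0, -1.0]]
ft_force: [0.3, 0.2, -0.9]
width: 0.351
grasp_force: 30.0
```

Run:
```python
from h import *
p=bot.get_state()["eef_pos"];print(p)
zo=6.3+p[2]-82.2
S=cam("side");W=cam("wrist");T=cam("top")
cv2.imwrite("pics/sA.png",S["image"][:,:,::-1]);cv2.imwrite("pics/wA.png",W["image"][:,:,::-1])
for b in blobs(S,(200,100,340,270),amber(S["image"]),40):print(b)
print("bulb",proj(S,(p[0],p[1],zo+30)),"ring",proj(S,(655,-11.3,108)),"wrist ring",proj(W,(655,-11.3,108)),"bulb",proj(W,(p[0],p[1],zo+30)))
a=cv2.resize(S["image"][110:260,190:340],(400,400),interpolation=3);b=cv2.resize(W["image"][150:400,155:405],(400,400),interpolation=3)
cv2.imwrite("pics/c2.png",np.hstack([a,b])[:,:,::-1])
```

```text
[654.45297837 -10.61365242 217.20919245]
(387, [247, 236, 28, 33], [259.1, 254.0])
(321, [250, 150, 24, 21], [261.6, 161.9])
bulb (np.float64(262.220090037457), np.float64(163.50495805992387)) ring (np.float64(262.4523982045483), np.float64(186.75676458711592)) wrist ring (np.float64(280.55204306050774), np.float64(215.9170167403442)) bulb (np.float64(281.1259529280675), np.float64(241.55789749757204))
```

View pics/c2.png

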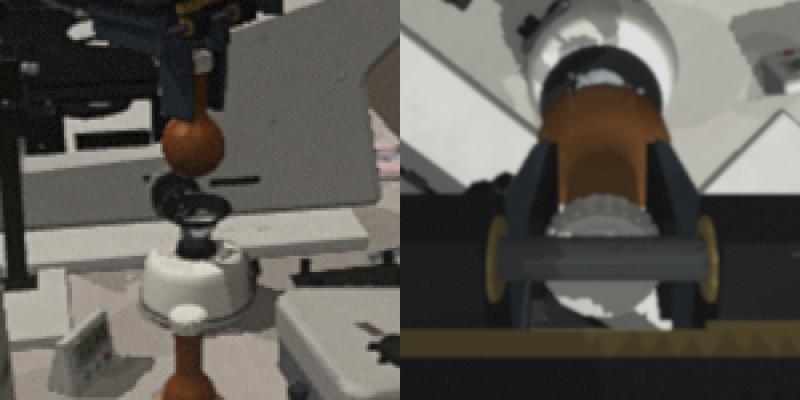

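The side crop shows the bulb at about (262,164) above the ring, whose mount is at about (264,188). That hints at a 1.5 px shift. In the wrist crop the ring is centred laterally under the bulb, with its outer near edge at about row 178. I'll compare that with predictions.

Run:
```python
from h import *
W=cam("wrist");S=cam("side");s=bot.get_state();R=s["orientation"]
g=cv2.cvtColor(W["image"],cv2.COLOR_RGB2GRAY).astype(int)
for c in(270,281,292):print(c,g[166:206,c].tolist())
for r in(198,205):print("row",r,g[r,228:338].tolist())
for c in((655,-11.3),(651.5,-12.5)):
  C=np.array([c[0],c[1],108])
  print(c,"edge out/in",[np.round(proj(W,C+R[:,0]*r),1) for r in(34.5,30)],"L/R",[np.round(proj(W,C+R[:,1]*r),1) for r in(-34.5,34.5)])
h=cv2.cvtColor(S["image"],cv2.COLOR_RGB2GRAY).astype(int)
for r in(186,190,194,200,205,215,222):print(r,h[r,236:296].tolist())
```

```text
270 [207, 208, 207, 206, 200, 181, 149, 131, 127, 127, 127, 124, 109, 76, 43, 30, 27, 24, 24, 24, 22, 27, 24, 23, 27, 32, 36, 36, 39, 55, 82, 109, 127, 142, 146, 139, 118, 86, 60, 52]
281 [127, 128, 129, 133, 147, 162, 171, 177, 178, 171, 158, 129, 82, 43, 32, 30, 29, 32, 37, 39, 39, 39, 39, 39, 38, 47, 74, 110, 139, 150, 153, 156, 157, 155, 141, 112, 75, 53, 51, 52]
292 [203, 200, 206, 215, 217, 217, 214, 205, 199, 202, 210, 207, 180, 137, 83, 49, 42, 40, 39, 37, 36, 37, 37, 38, 37, 36, 36, 35, 36, 40, 58, 90, 119, 139, 148, 145, 123, 87, 56, 48]
row 198 [183, 183, 173, 154, 130, 109, 102, 113, 127, 142, 155, 160, 159, 159, 159, 157, 150, 129, 95, 59, 39, 28, 28, 26, 23, 25, 26, 26, 25, 27, 29, 33, 46, 54, 60, 59, 61, 74, 97, 115, 127, 130, 127, 124, 127, 133, 140, 144, 148, 151, 155, 157, 157, 157, 157, 156, 155, 156, 157, 158, 158, 157, 151, 140, 119, 92, 63, 44, 37, 36, 35, 34, 36, 34, 35, 35, 36, 35, 34, 35, 35, 35, 35, 38, 41, 56, 89, 140, 188, 215, 221, 223, 222, 222, 218, 209, 194, 180, 165, 154, 158, 171, 175, 177, 177, 176, 176, 175, 175, 174]
row 205 [187, 188, 188, 188, 1
[... 1943 characters left out ...]
 19, 33, 63, 107, 125, 116, 110, 96, 103, 150, 171, 158, 119, 73, 62, 83, 98, 91, 93, 93, 92, 89, 88, 84, 86, 92, 94, 87]
215 [127, 133, 128, 133, 149, 158, 146, 145, 154, 160, 159, 160, 162, 160, 163, 159, 162, 163, 166, 164, 169, 168, 163, 163, 164, 164, 157, 156, 153, 148, 143, 140, 133, 131, 122, 115, 119, 112, 99, 84, 81, 83, 80, 82, 84, 75, 70, 53, 37, 39, 92, 132, 137, 136, 133, 132, 133, 134, 129, 131]
222 [155, 156, 157, 157, 150, 145, 109, 115, 148, 152, 157, 155, 153, 152, 148, 150, 146, 147, 144, 141, 141, 138, 134, 132, 127, 126, 122, 119, 116, 114, 113, 109, 111, 108, 107, 106, 105, 105, 105, 102, 89, 82, 83, 83, 81, 83, 73, 56, 46, 61, 68, 69, 67, 67, 65, 68, 63, 81, 129, 164]
```

The wrist view agrees with the ring at (655,-11.3): edge row 178 against 177.5 predicted, lateral centre 280.4 against 280.6. The flask is over it within 1 mm. Seating should start at TCP z ≈166 and full depth at ≈156. Lowering.

>>> {"name": "jog_arm", "arguments": {"offsets": [{"d":[0,0,15],"finger_gap":0},{"d":[0,0,30],"finger_gap":0},{"d":[0,0,39],"finger_gap":0},{"d":[0,0,44],"finger_gap":0},{"d":[0,0,44],"finger_gap":0},{"d":[0,0,44],"finger_gap":0}]}}

```text
clock: 13.85
eef_pos: [655.4, -11.1, 173.7]
orientation: [[-0.944, 0.33, 0.001], [0.33, 0.944, -0.0], [-0.001, 0.0, -1.0]]
ft_force: [-0.4, -0.0, -0.8]
width: 0.353
grasp_force: 30.0
```

>>> {"name": "jog_arm", "arguments": {"offsets": [{"d":[0,0,2],"finger_gap":0},{"d":[0,0,4],"finger_gap":0},{"d":[0,0,6],"finger_gap":0},{"d":[0,0,8],"finger_gap":0},{"d":[0,0,8],"finger_gap":0},{"d":[0,0,8],"finger_gap":0}]}}

```text
clock: 14.45
eef_pos: [655.3, -11.1, 165.4]
orientation: [[-0.944, 0.331, 0.0], [0.331, 0.944, 0.0], [-0.0, 0.0, -1.0]]
ft_force: [-1.0, 0.9, 3.0]
width: 0.351
grasp_force: 30.0
```

>>> {"name": "jog_arm", "arguments": {"offsets": [{"d":[0,0,2],"finger_gap":0},{"d":[0,0,3],"finger_gap":0},{"d":[0,0,3],"finger_gap":0}]}}

```text
clock: 14.75
eef_pos: [655.2, -11.1, 162.2]
orientation: [[-0.944, 0.33, 0.0], [0.33, 0.944, -0.0], [-0.0, 0.0, -1.0]]
ft_force: [-1.7, 0.7, 5.3]
width: 0.351
grasp_force: 30.0
```

>>> {"name": "jog_arm", "arguments": {"offsets": [{"d":[0,0,2],"finger_gap":0},{"d":[0,0,4],"finger_gap":0},{"d":[0,0,4],"finger_gap":0},{"d":[0,0,4],"finger_gap":0}]}}

```text
clock: 15.15
eef_pos: [655.4, -11.2, 158.6]
orientation: [[-0.944, 0.33, 0.001], [0.33, 0.944, -0.0], [-0.001, 0.0, -1.0]]
ft_force: [-1.1, 0.7, 8.7]
width: 0.351
grasp_force: 30.0
```

>>> {"name": "jog_arm", "arguments": {"offsets": [{"d":[0,0,1],"finger_gap":0},{"d":[0,0,1],"finger_gap":0},{"d":[0,0,1],"finger_gap":0}]}}

```text
clock: 15.45
eef_pos: [655.4, -11.2, 157.7]
orientation: [[-0.944, 0.33, 0.001], [0.33, 0.944, -0.0], [-0.001, 0.0, -1.0]]
ft_force: [-0.7, -0.3, 8.3]
width: 0.351
grasp_force: 30.0
```

>>> {"name": "jog_arm", "arguments": {"offsets": [{"d":[0,0,1],"finger_gap":0},{"d":[0,0,1],"finger_gap":0},{"d":[0,0,1],"finger_gap":0}]}}

```text
clock: 15.75
eef_pos: [655.5, -11.2, 156.8]
orientation: [[-0.944, 0.33, 0.001], [0.33, 0.944, -0.0], [-0.001, 0.0, -1.0]]
ft_force: [-1.7, 0.4, 9.9]
width: 0.352
grasp_force: 30.0
```

Still on the spring slope, about 1 N/mm. I'll go in half-millimetre steps until the stop.

>>> {"name": "jog_arm", "arguments": {"offsets": [{"d":[0,0,0.5],"finger_gap":0},{"d":[0,0,0.5],"finger_gap":0},{"d":[0,0,0.5],"finger_gap":0}], "only": "eef|ft_"}}

```text
eef_pos: [655.5, -11.2, 156.4]
ft_force: [-2.4, 0.5, 11.3]
```

>>> {"name": "jog_arm", "arguments": {"offsets": [{"d":[0,0,0.5],"finger_gap":0},{"d":[0,0,0.5],"finger_gap":0},{"d":[0,0,0.5],"finger_gap":0}], "only": "eef|ft_"}}

```text
eef_pos: [655.6, -11.2, 156.0]
ft_force: [-1.5, -1.0, 11.3]
```

>>> {"name": "jog_arm", "arguments": {"offsets": [{"d":[0,0,0.5],"finger_gap":0},{"d":[0,0,0.5],"finger_gap":0},{"d":[0,0,0.5],"finger_gap":0}], "only": "eef|ft_|width|clock"}}

```text
clock: 16.65
eef_pos: [655.8, -11.2, 155.8]
ft_force: [-2.6, -0.3, 13.9]
width: 0.353
```

>>> {"name": "jog_arm", "arguments": {"offsets": [{"d":[0,0,0.5],"finger_gap":0},{"d":[0,0,0.5],"finger_gap":0},{"d":[0,0,0.5],"finger_gap":0}], "only": "eef|ft_|width|clock"}}

```text
clock: 16.95
eef_pos: [655.9, -11.3, 155.6]
ft_force: [-2.5, -0.8, 18.1]
width: 0.352
```

Run:
```python
from h import *
S=cam("side");p=bot.get_state()["eef_pos"];zo=6.3+p[2]-82.2
print(zo,"bulb pred",np.round(proj(S,(655.5,-11.2,zo+30)),1),blobs(S,(230,140,300,215),amber(S["image"]),20))
cv2.imwrite("pics/c3.png",cv2.resize(S["image"][130:260,200:330,::-1],(560,560),interpolation=3))
```

```text
79.73248190162589 bulb pred [262.2 186.1] [(286, [251, 173, 23, 21], [261.3, 184.4])]
```

```bash
python3 -c "
from h import *
for i in range(5):
    bot.snapshot('top'); s=bot.get_state(); print(s['ft_force'].round(1),s['eef_pos'].round(1),s['clock'])"
```

```text
[-2.3 -0.1 17.6] [656.  -11.3 155.7] 17.05
[-2.1 -0.3 18.2] [656.  -11.2 155.7] 17.1
[-2.3 -0.1 18.3] [655.9 -11.2 155.6] 17.15
[-2.7  0.6 18.7] [656.  -11.3 155.7] 17.2
[-2.5 -1.4 18.2] [655.9 -11.2 155.6] 17.25
```

The stiff rise to 18 N shows the ring is on its stop, and the computed flask bottom is at 79.7 mm against 80.4 expected. I'll ease the push slightly and hand in.

>>> {"name": "jog_arm", "arguments": {"offsets": [{"d":[0,0,-0.4],"finger_gap":0},{"d":[0,0,-0.4],"finger_gap":0},{"d":[0,0,-0.4],"finger_gap":0}], "only": "eef|ft_|width|clock|grasp"}}

```text
clock: 17.55
eef_pos: [655.8, -11.3, 155.8]
ft_force: [-2.5, 0.5, 14.4]
width: 0.35
grasp_force: 30.0
```

```bash
python3 -c "
from bench import bot
f=bot.get_state()['ft_force'];print(f)
if f[2]>12.5: print(bot.close_job())"
```

```text
[-2.48814556  0.45162478 14.40466749]
the job is handed in; nothing more can be done
None
```

Job handed in at 17.6 s with no verdict returned: the cap was pressed home in the cork ring, and the flask's bulb is held in the mixer's ring, on its stop at about 14 N, but the pads grip the flask's cap, not its neck.

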